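# Turn a cover plate over against the fence of a turning stand

## Task

Turn the grey metal cover plate on the black bed of the turning stand over, so that its blue side is up: with the fingertips push it across the bed against the white fence until it tips up and leans there, then go behind the fence and push its top edge back so that it falls over and lies flat on the bed. Only push it: do not lift or carry it. Leave the fittings, the other plate and the carton where they are.

Things in the scene. Friction and masses are not known exactly. Their poses are not given: they have to be found in the camera images.
- cover_plate: The metal plate to turn, 110 x 80 x 8 mm, 0.2 kg, dark bolt holes; one side bare grey, the other blue. Starts loose on the black bed, grey up, long side along the fence within 15 degrees. Origin at its very centre; x along the 110 mm side, y along the 80 mm side (at the start roughly towards the fence), z out of the grey side: up at the start, down when turned over.
- stand: Turning stand fixed to the table, place and yaw vary. Origin at table level; x along the fence, y towards the fence, z up. Bed: black grippy rubber, x -150 to 150 mm, y -135 to 100 mm, top 8 mm above the table, a yellow strip along the edge opposite the fence. Slick white plastic fence along its whole length: inner top edge at y = 85, outer face at y = 95, top 53 mm above the table.
- fence_foot (a point): Middle of the fence's length on the bed's top, where a hollow quarter-round (cove) of 20 mm radius begins leading up to the fence's nearly upright face (stand x = 0, y = 60 mm); axes as the stand's. The front edge of a plate pushed in +y rides up cove and fence and the plate tips up; with its rear edge at this line it leans on the fence's top edge, about 60 degrees steep, and stays by itself.
- fence_top (a point): Middle of the top of the white fence (stand x = 0, y = 90 mm, 45 mm above the bed); axes as the stand's. The leaning plate stands 20 to 27 mm above this and overhangs the fence to about y = 95 to 105 mm. The space behind the fence is free for at least 80 mm. Pushed back at its top from behind, the plate turns about its lower edge and falls to -y.
- done_plate: Bystander: a second plate of the same kind lying on the table off the stand, blue side up already. Leave it. Origin at its centre.
- coupling: Bystander: upright brass coupling, 32 mm across, 34 mm high, on the stand's bed near the corner at stand x = 125, y = -100 mm. Origin at the centre of its underside.
- copper_elbow: Bystander: small copper pipe elbow with 30 mm legs, 26 mm high, on the stand's bed near the corner at stand x = -130, y = -110 mm. Origin under its bend.
- iron_elbow: Bystander: black iron pipe elbow with 55 mm legs, 48 mm high, on the table. Origin under its bend.
- iron_tee: Bystander: black iron pipe tee, 100 mm long, 46 mm high, on the table. Origin under its middle.
- ball_valve: Bystander: brass ball valve 76 mm long with a red lever, 59 mm high, on the table. Origin under its middle.
- flange: Bystander: round black flange with a neck, 96 mm across, 36 mm high, on the table. Origin at the centre of its underside.
- carton: Bystander: closed cardboard carton 90 x 90 x 70 mm on the table. Origin at the centre of its underside.
There are look-alikes about, which are no part of the job. What is shaped like the cover_plate but red is not meant.

How it is judged:
On the way, in this order (a step that is already met when the one before it is completed fails the run):
1. the cover plate is tipped up (tilted 50 to 90 degrees) on the stand, its leading edge upward, touching the stand (angle between cover_plate's own z axis and vertical between 0.87 and 1.57 rad and contact force between cover_plate and stand above 0.05 N and y of cover_plate in the frame of stand between 0.04 and 0.1 m), for 0.2 s.
2. the cover plate has fallen over and lies blue side up (angle between cover_plate's own z axis and vertical above 3 rad), for 0.2 s.
At the end, for the whole second after the job is handed in: The cover plate lies still and flat (within 6 degrees) on the bed of the stand, blue side up, its centre over the bed (within 120 mm of the middle along the fence); every bystander is within 20 mm of where it started (angle between cover_plate's own z axis and vertical above 3.04 rad and y of cover_plate in the frame of stand between -0.125 and 0.07 m and x of cover_plate in the frame of stand between -0.12 and 0.12 m and height (world z) of cover_plate below 0.018 m and linear speed of cover_plate below 0.02 m/s and angular speed of cover_plate below 0.2 rad/s and distance of each of done_plate, coupling, copper_elbow, iron_elbow, iron_tee, ball_valve, flange, carton from where it was at the start of the episode below 0.02 m); the robot touches nothing.
It fails at once if the cover plate is lifted: its centre more than 75 mm above the table (tipped up on the bed it is about 45 mm) (height (world z) of cover_plate above 0.075 m).
It fails at once if the cover plate is carried: held by the fingers, off the stand, well above the bed (height (world z) of cover_plate above 0.055 m and contact force between cover_plate and stand below 0.001 N and contact force between cover_plate and the fingers above 0.5 N).
It fails at once if a bystander is pushed away by more than 20 mm (distance of any of done_plate, coupling, copper_elbow, iron_elbow, iron_tee, ball_valve, flange, carton from where it was at the start of the episode above 0.02 m).
It also fails if it takes over 58 s, if anything falls off the work surface, if the arm or the gripper's body presses on something with over 40 N, if the wrist force passes 120 N, or if a joint passes its speed limit or range.

## Robot

A 6-joint arm with a two-finger parallel gripper is mounted at the origin on the work surface. World frame = base frame: x ahead of the robot, y to its left, z up, the work surface at z = 0. Lengths are in m, angles in rad, forces in N, time in s.
With the tool pointing down it reaches from about 0.375 to 0.9 m from the base axis. Payload 3.1 kg.
Tool frame: the origin (TCP) lies on the front face of the gripper's body, between the roots of the fingers; the fingertips stand 73 mm ahead of it and the grasp point (between the pads) lies 54 mm ahead of it (manip.finger_overhang is the distance from the TCP to the fingertips, in m); z points along the fingers, y is the direction in which the jaws open and shut (so a half turn about z gives the same grasp; the last joint's range is limited). The gripper opens to 85 mm and grips with 20 to 120 N. Pads are 22 mm wide; open, the fingers measure 114 mm over their backs; the gripper's body (76 mm by 85 mm) begins 54 mm behind the grasp point. The pads swing forward as they close: fully open they stand 13 mm farther back than shut.
Start: joints at [1.153, 0.527, 1.433, -0, 1.181, -0.178], TCP at [0.148, 0.607, 0.304] pointing down, gripper open.
Joint ranges: [-3.08, 3.08], [-0.75, 2.2], [0.22, 2.44], [-1.43, 4.57], [0, 2.65], [-2.85, 2.85]. Speed limits (rad/s): [2.79, 2.79, 3.14, 3.14, 3.14, 3.14].

## Interface

Orientations are given as a unit quaternion [x, y, z, w].
In Python, from station import manip gives the robot as it stands.
- The arm moves only by the tool apply_moves, never from a script. Its argument "increments" is a list that holds one entry, the list of rows, each a list of 4 numbers: the shift along the tool's x, y, z in m, then the turn about the tool's z in degrees. In form: [[[dx, dy, dz, spin], ...]]. A call has 1 to 5 rows; each row shifts and turns the pose as measured when the row begins, along the tool's axes as they then stand; what a row does not reach is not made up. A row lasts 1/10 s, in which the tool goes at most 50 mm and 8.59 degrees, less where a joint would pass 70% of its speed; a pose out of reach is approached as far as the arm can. A call with a gripper value outside its range is refused whole. "fingers" is the opening, from 0 (shut) to 1 (fully open), set as the call begins (left out, the last holds). The fingers move at their own pace and stop on an object; "newtons" is the grip in N (left out, the last holds). Time passes only in rows, so rows that do not move let the fingers close. It gives the time, the measured TCP pose, the force and the opening at its end, in the units of the state.
- manip.sense(): the state, without advancing time (a new reading comes with each control period).
- manip.snapshot(name): name is "scene" or "top"; returns (picture, depth): 420x560x3 uint8, red, green, blue; 420x560 float32, m along the optical axis (not along the pixel's ray), 0 where there is no reading.
- manip.camera_model(name): a dict with "mtx" (3x3 intrinsics, pixels), "distortion" ([k1, k2, p1, p2, k3] as OpenCV has them; the pictures are not rectified), "R" (3x3) and "t" (3): a world point X has camera coordinates R X + t. Camera axes: x right, y down, z forward; pixel columns grow to the right and rows downward; lengths in m; the calibration is good to about 2 mm. A picture is of the moment at which its call begins. camera_model takes no time and is no camera call.
- manip.sign_off(): hands the job in, once; it reports no verdict.
The state is a dict: "t": time; "q": joint angles; "qd": joint speeds; "tau": joint torques, N m; "tcp_pos": TCP position; "tool_rot": TCP orientation; "force": force on the tool from outside, world axes, zero at the start; "ft_torque": the same for the moment, N m; "finger_gap": opening from 0.0 (shut) to 1.0 (fully open).
Only numpy, scipy, OpenCV 4.12 (cv2) and the standard library are available. Lean on these libraries where they do the work, as an engineer would, in place of code of your own. Each camera call takes 0.05 s, during which the arm holds its last target.

## Working session

There is one attempt and no reset: what is moved stays moved. The work goes in short steps, Python scripts to look and compute and a tool call to move; the robot and the scene stay as the last step left them, time stands still between calls to the robot, and variables do not carry over. Pictures are saved under pics/ and viewed, and the job is handed in when it is done.

Besides the shell and the picture viewer there is one more tool, called after "Call:" by a JSON object that holds its "fn" and its "kwargs", one argument or row to a line. apply_moves: Moves the arm, as the interface text tells. Its arguments: {"type":"object","properties":{"increments":{"type":"array","items":{"type":"array","items":{"type":"array","items":{"type":"number"}}}},"fingers":{"type":"number"},"newtons":{"type":"number"}},"required":["increments"]}

```bash
mkdir -p pics; ls; cat > look.py <<'E'
import sys,cv2,numpy as np
from station import manip
n=sys.argv[1]
for c in sys.argv[2:]:
    p,d=manip.snapshot(c)
    np.savez(f'pics/{n}_{c}.npz',p=p,d=d)
    cv2.imwrite(f'pics/{n}_{c}.png',p[:,:,::-1])
    m=manip.camera_model(c); print(c,{k:np.round(v,4).tolist() for k,v in m.items()})
s=manip.sense(); print({k:np.round(v,4).tolist() for k,v in s.items()})
E
python3 look.py a scene top
```

```text
pics
scene {'mtx': [[416.2346, 0.0, 275.8134], [0.0, 416.2346, 206.107], [0.0, 0.0, 1.0]], 'distortion': [-0.0437, 0.0, 0.0, 0.0, 0.0], 'R': [[0.4931, 0.87, 0.0009], [0.6731, -0.3809, -0.6339], [-0.5511, 0.3132, -0.7734]], 't': [-0.2299, -0.3223, 1.3366]}
top {'mtx': [[459.3805, 0.0, 278.3503], [0.0, 459.3805, 213.0109], [0.0, 0.0, 1.0]], 'distortion': [-0.1081, 0.0, 0.0, 0.0, 0.0], 'R': [[0.0287, -0.999, 0.0345], [-0.9864, -0.0339, -0.1607], [0.1617, -0.0294, -0.9864]], 't': [-0.0674, 0.4933, 1.1647]}
{'t': 0.1, 'q': [1.1535, 0.5283, 1.4338, -0.0, 1.1814, -0.1785], 'qd': [-0.0014, -0.0031, -0.0033, 0.0011, 0.0014, -0.0005], 'tau': [-0.0002, -44.3304, -17.8587, -0.0002, 0.0039, -0.0], 'tcp_pos': [0.1476, 0.6068, 0.3031], 'tool_rot': [0.1191, 0.9929, -0.0009, -0.0003], 'force': [0.6576, 0.3879, 0.5068], 'ft_torque': [-0.0238, 0.0179, 0.0258], 'finger_gap': 0.9999}
```

View pics/a_top.png

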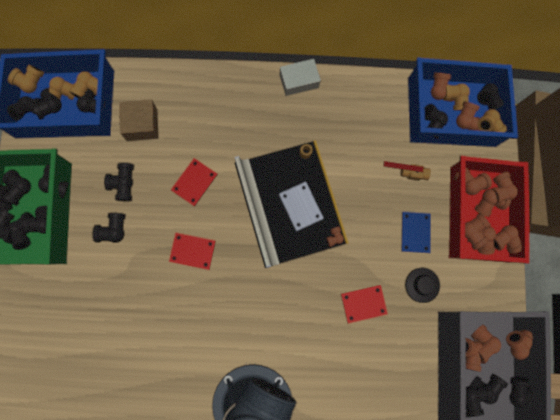

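View pics/a_scene.png

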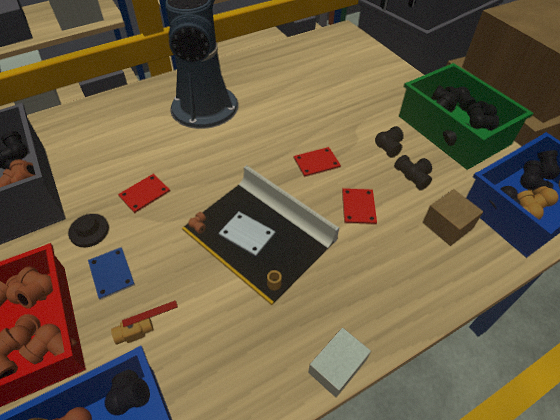

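The top view shows the stand with its white fence at left (240,155)-(272,265) and the yellow strip at right. The only bare-grey plate is on the bed at (301,205).

Possible mix-ups in the top view:
- Red plates at (194,181), (192,251) and (364,303).
- The blue done_plate at (416,232).
- A pale box at (300,77).

I choose the grey plate at (301,205).

```bash
cat > geo.py <<'E'
import numpy as np,cv2
from station import manip
def cam(c):
    m=manip.camera_model(c); return [np.array(m[k],float) for k in('mtx','distortion','R','t')]
def cast(c,px,z):
    K,D,R,t=cam(c); u=cv2.undistortPoints(np.array(px,float).reshape(-1,1,2),K,D)[:,0]
    d=np.c_[u,np.ones(len(u))]@R; o=-R.T@t
    return o+d*((z-o[2])/d[:,2])[:,None]
def proj(c,X):
    K,D,R,t=cam(c); return cv2.projectPoints(np.array(X,float).reshape(-1,1,3),cv2.Rodrigues(R)[0],t,K,D)[0][:,0]
def load(n,c):
    f=np.load(f'pics/{n}_{c}.npz'); return f['p'],f['d']
E
cat > m.py <<'E'
from geo import *
for c,roi in(('top',(225,130,355,275)),('scene',(180,165,345,305))):
    p,d=load('a',c); x0,y0,x1,y1=roi
    cr=cv2.resize(p[y0:y1,x0:x1],None,fx=4,fy=4,interpolation=cv2.INTER_CUBIC); cv2.imwrite(f'pics/crop_{c}.png',cr[:,:,::-1])
    hsv=cv2.cvtColor(p,cv2.COLOR_RGB2HSV).astype(int)
    ms=np.zeros(p.shape[:2],np.uint8); ms[y0:y1,x0:x1]=1
    g=((hsv[...,2]>110)&(hsv[...,1]<60)&(ms>0)).astype(np.uint8)
    n,l,s,ce=cv2.connectedComponentsWithStats(g)
    for i in range(1,n):
        if s[i,4]>150:
            cn=cv2.findContours((l==i).astype(np.uint8),0,1)[0][0]
            r=cv2.minAreaRect(cn); print(c,s[i],ce[i].round(1)); print(cv2.boxPoints(r).round(1).tolist())
            ap=cv2.approxPolyDP(cn,4,True)[:,0]; print(ap.tolist())
    y=((hsv[...,0]>18)&(hsv[...,0]<35)&(hsv[...,1]>150)&(hsv[...,2]>90)&(ms>0))
    yy,xx=np.nonzero(y); 
    if len(xx): print('yellow',len(xx),xx[yy.argmin()],yy.min(),xx[yy.argmax()],yy.max(),xx.min(),yy[xx.argmin()],xx.max(),yy[xx.argmax()])
E
python3 m.py
```

```text
top [234 156  37 112 504] [252.5 211.8]
[[233.5, 156.39999389648438], [238.39999389648438, 155.0], [271.3999938964844, 266.29998779296875], [266.5, 267.70001220703125]]
[[235, 156], [269, 267]]
top [242 159  38 107 690] [260.5 212.1]
[[241.39999389648438, 159.8000030517578], [247.6999969482422, 157.89999389648438], [279.1000061035156, 263.3999938964844], [272.79998779296875, 265.20001220703125]]
[[244, 159], [271, 259], [277, 264]]
top [ 280  182   43   48 1167] [300.8 205.8]
[[278.6000061035156, 193.60000610351562], [305.3999938964844, 180.89999389648438], [323.0, 218.10000610351562], [296.20001220703125, 230.6999969482422]]
[[305, 182], [280, 193], [296, 229], [322, 218]]
yellow 211 314 141 346 242 302 153 347 241
scene [244 165  95  65 425] [291.8 198. ]
[[243.5, 167.8000030517578], [245.6999969482422, 164.5], [338.5, 227.3000030517578], [336.20001220703125, 230.60000610351562]]
[[244, 167], [338, 228]]
scene [ 239  178   94   70 1018] [286.3 212.6]
[[238.39999389648438, 184.39999389648438], [244.1999969482422, 176.39999389648438], [333.0, 239.39999389648438], [327.29998779296875, 247.39999389648438]]
[[243, 178], [241, 186], [329, 245], [331, 238]]
scene [ 219  212   56   43 1213] [246.6 232.6]
[[218.3000030517578, 233.1999969482422], [233.5, 207.10000610351562], [274.5, 231.10000610351562], [259.29998779296875, 257.1000061035156]]
[[238, 212], [219, 233], [255, 254], [274, 231]]
yellow 504 182 227 271 304 182 227 280 273
```

View pics/crop_top.png

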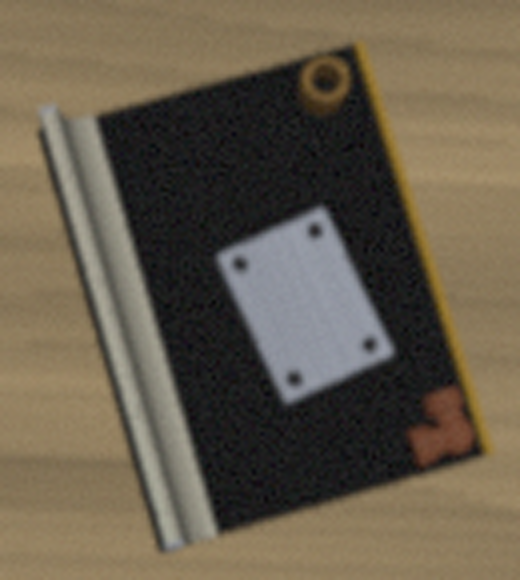

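View pics/crop_scene.png

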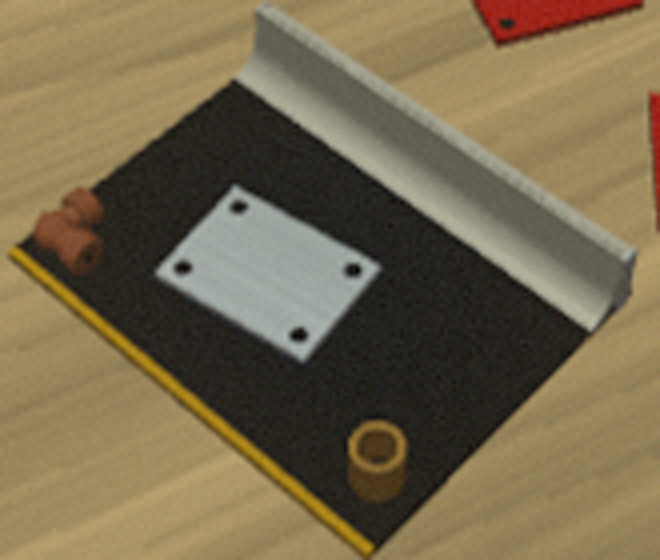

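The crop confirms it: bare grey top, four dark holes, corners at crop pixels (325,206), (216,256), (287,404) and (396,352), on the black bed. I'll fit the stand frame next.

```bash
cat > st.py <<'E'
from geo import *
def cc(c,l):
    o={'top':(225,130),'scene':(180,165)}[c]; return (np.array(l,float)+.5)/4-.5+np.array(o)
def fit(A,B):
    A=np.array(A);B=np.array(B);a=A-A.mean(0);b=B-B.mean(0)
    th=np.arctan2((a[:,0]*b[:,1]-a[:,1]*b[:,0]).sum(),(a*b).sum()); R=np.array([[np.cos(th),-np.sin(th)],[np.sin(th),np.cos(th)]])
    t=B.mean(0)-R@A.mean(0); return th,R,t,(A@R.T+t-B)
S=[[.15,-.135],[-.15,-.135],[.15,.06],[-.15,.06]]
al=[]
for c,px,pl in(('top',[(363,42),(492,452),(100,116),(217,533)],[(325,206),(216,256),(287,404),(396,352)]),
            ('scene',[(373,555),(10,255),(590,330),(235,80)],[(305,360),(381,267),(235,185),(155,272)])):
    W=cast(c,cc(c,px),.008)[:,:2]; th,R,t,res=fit(S,W); print(c,'stand',t.round(4),np.degrees(th).round(2),'res mm',(res*1000).round(1).tolist())
    P=cast(c,cc(c,pl),.016)[:,:2]; th2,R2,t2,r2=fit([[.055,-.04],[.055,.04],[-.055,.04],[-.055,-.04]],P); print(' plate',t2.round(4),np.degrees(th2).round(2),(r2*1000).round(1).tolist())
    print(' plate in stand',((t2-t)@R).round(4),np.degrees(th2-th).round(2))
E
python3 st.py
```

```text
top stand [ 0.5266 -0.0691] 17.83 res mm [[0.8, -1.6], [-1.2, -1.9], [1.6, 3.4], [-1.2, 0.2]]
 plate [ 0.5216 -0.1133] 26.96 [[-0.9, 0.8], [0.1, -1.0], [1.1, -0.6], [-0.2, 0.7]]
 plate in stand [-0.0183 -0.0406] 9.13
scene stand [ 0.5283 -0.0681] 18.64 res mm [[0.4, -0.8], [-0.5, -0.7], [1.0, 1.6], [-0.9, -0.1]]
 plate [ 0.5226 -0.1125] 26.4 [[-0.9, -0.5], [-0.4, 0.5], [1.1, 0.0], [0.2, -0.0]]
 plate in stand [-0.0196 -0.0402] 7.76
```

```bash
cat > go.py <<'E'
import sys,numpy as np
from scipy.spatial.transform import Rotation as Ro
from station import manip
O=np.array([.5275,-.0686]);Y=np.radians(18.2);R2=np.array([[np.cos(Y),-np.sin(Y)],[np.sin(Y),np.cos(Y)]])
s=manip.sense();T=Ro.from_quat(s['tool_rot']).as_matrix();p=np.array(s['tcp_pos'])
st=(p[:2]-O)@R2
print('t',s['t'],'stand xy',st.round(4),'z',p[2].round(4),'toolx ang',np.degrees(np.arctan2(T[1,0],T[0,0])).round(2),'toolz',T[:,2].round(3),'F',np.round(s['force'],2),'gap',s['finger_gap'],'ov',manip.finger_overhang,'q',np.round(s['q'],2))
if len(sys.argv)>3:
    g=[float(v) for v in sys.argv[1:4]]
    W=np.r_[O+R2@np.array(g[:2]),g[2]]
    sp=(np.degrees(np.arctan2(T[1,0],T[0,0]))-(18.2+90)+180)%360-180
    print('inc',(T.T@(W-p)).round(4),'spin',round(sp,2),'r',np.hypot(*W[:2]).round(3))
E
python3 go.py -.016 -.108 .16
```

```text
t 0.1 stand xy [-0.1499  0.7603] z 0.3031 toolx ang 166.32 toolz [-0.001 -0.002 -1.   ] F [0.66 0.39 0.51] gap 0.9999439992855856 ov 0.0726 q [ 1.15  0.53  1.43 -0.    1.18 -0.18]
inc [-0.5724 -0.6663  0.1441] spin 58.12 r 0.574
```

Call:
{"fn": "apply_moves", "kwargs": {
  "increments": [
    [[-0.032,-0.037,0,0],[-0.032,-0.037,0,0],[-0.032,-0.037,0,0],[-0.032,-0.037,0,0],[-0.032,-0.037,0,0]]
  ],
  "fingers": 0.55
}}

```text
t: 0.6
tcp_pos: [0.2598, 0.3882, 0.3003]
tool_rot: [0.113, 0.994, 0.0, -0.0]
force: [1.0, -0.2, 0.7]
finger_gap: 0.55
```

Call:
{"fn": "apply_moves", "kwargs": {
  "increments": [
    [[-0.032,-0.037,0,0],[-0.032,-0.037,0,0],[-0.032,-0.037,0,0],[-0.032,-0.037,0,0],[-0.032,-0.037,0,0]]
  ]
}}

```text
t: 1.1
tcp_pos: [0.3743, 0.1659, 0.2998]
tool_rot: [0.112, 0.994, -0.0, -0.0]
force: [0.6, -0.0, 0.4]
finger_gap: 0.55
```

```bash
python3 go.py -.016 -.108 .16
```

```text
t 1.1 stand xy [-0.0723  0.2706] z 0.2998 toolx ang 167.12 toolz [-0.001  0.    -1.   ] F [ 0.59 -0.03  0.41] gap 0.5503712315808815 ov 0.0726 q [ 0.14  0.24  1.95  0.    0.95 -1.2 ]
inc [-0.2438 -0.2952  0.1396] spin 58.92 r 0.574
```

Spin now, while translating the rest afterwards.

Call:
{"fn": "apply_moves", "kwargs": {
  "increments": [
    [[-0.03,-0.038,0,0],[-0.03,-0.038,0,0],[-0.03,-0.038,0,0],[-0.03,-0.038,0,0],[-0.03,-0.038,0,0]]
  ]
}}

```text
t: 1.6
tcp_pos: [0.4792, -0.0612, 0.2992]
tool_rot: [0.113, 0.994, 0.001, -0.001]
force: [1.0, 0.3, 0.5]
finger_gap: 0.548
```

Call:
{"fn": "apply_moves", "kwargs": {
  "increments": [
    [[0,0,0.01,8.5],[0,0,0.015,8.5],[0,0,0.02,8.5],[0,0,0.02,8.5],[0,0,0.02,8.5]]
  ]
}}

```text
t: 2.1
tcp_pos: [0.4857, -0.0714, 0.2134]
tool_rot: [0.471, 0.882, 0.0, 0.005]
force: [0.2, -0.3, 0.2]
finger_gap: 0.551
```

```bash
python3 go.py -.016 -.108 .12
```

```text
t 2.1 stand xy [-0.0406  0.0104] z 0.2134 toolx ang 123.74 toolz [ 0.01  -0.004 -1.   ] F [ 0.19 -0.28  0.17] gap 0.5510216907167663 ov 0.0726 q [-0.37  0.49  1.86 -0.    0.78 -0.96]
inc [-0.1198 -0.0086  0.0944] spin 15.54 r 0.574
```

Call:
{"fn": "apply_moves", "kwargs": {
  "increments": [
    [[-0.03,0,0,8],[-0.03,0,0,8],[-0.03,0,0,0],[-0.03,0,0.01,0],[0,0,0.01,0]]
  ]
}}

```text
t: 2.6
tcp_pos: [0.5319, -0.183, 0.1887]
tool_rot: [0.595, 0.804, 0.0, 0.001]
force: [-0.4, -0.4, -0.2]
finger_gap: 0.551
```

```bash
python3 go.py -.016 -.108 .1
```

```text
t 2.6 stand xy [-0.0315 -0.11  ] z 0.1887 toolx ang 107.03 toolz [ 0.001 -0.001 -1.   ] F [-0.43 -0.43 -0.15] gap 0.5509677241800648 ov 0.0726 q [-0.53  0.6   1.69 -0.    0.84 -0.83]
inc [0.0024 0.0154 0.0887] spin -1.17 r 0.574
```

Call:
{"fn": "apply_moves", "kwargs": {
  "increments": [
    [[0,0.016,0.03,-1.2],[0,0,0.04,0],[0.002,0,0.018,0],[0,0,0,0]]
  ]
}}

```text
t: 3.0
tcp_pos: [0.5455, -0.1753, 0.0958]
tool_rot: [0.587, 0.81, 0.0, -0.001]
force: [-0.6, 0.5, -0.4]
finger_gap: 0.552
```

```bash
python3 go.py -.016 -.108 .09; python3 look.py b scene top|tail -1|cut -c1-20; python3 - <<'E'
from geo import *
p,d=load('b','scene'); cv2.imwrite('pics/b1.png',cv2.resize(p[130:310,170:350],None,fx=3.3,fy=3.3)[:,:,::-1])
p,d=load('b','top'); cv2.imwrite('pics/b2.png',cv2.resize(p[130:280,220:380],None,fx=3.5,fy=3.5)[:,:,::-1])
E
```

```text
t 3.0 stand xy [-0.0162 -0.107 ] z 0.0958 toolx ang 108.14 toolz [-0.002  0.002 -1.   ] F [-0.56  0.5  -0.38] gap 0.5515529696927135 ov 0.0726 q [-0.51  0.77  1.7   0.    0.67 -0.82]
inc [-0.001   0.0002  0.0058] spin -0.06 r 0.574
{'t': 3.1, 'q': [-0.
```

View pics/b1.png

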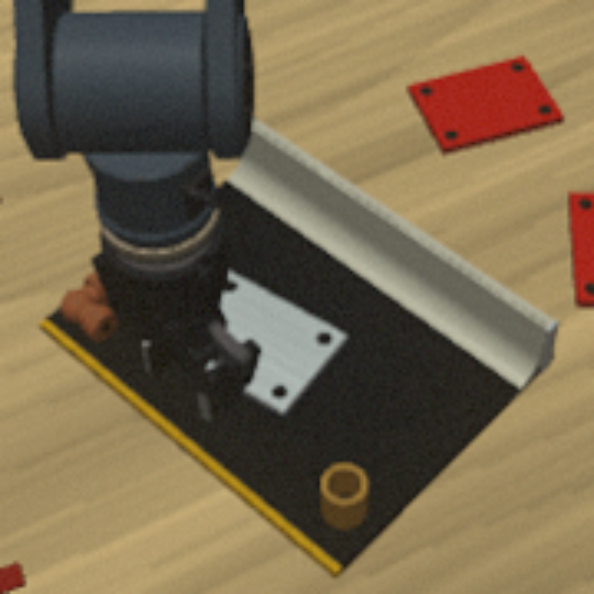

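View pics/b2.png

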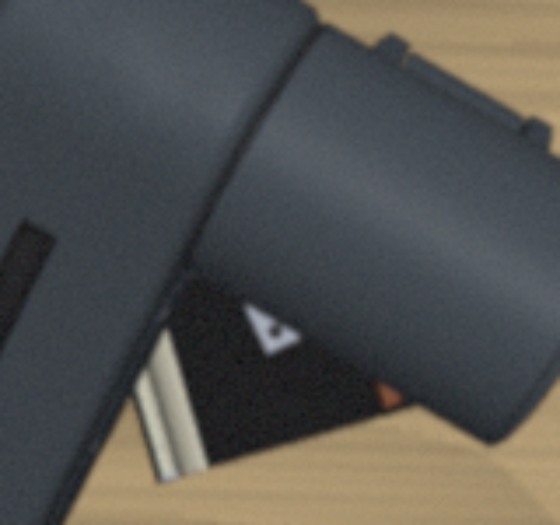

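The scene crop shows the gripper just behind the plate's rear edge, around (200,370), clear of the copper elbow. The top view is mostly blocked by the arm. Next I descend gently to find the bed.

Call:
{"fn": "apply_moves", "kwargs": {
  "increments": [
    [[0,0,0.005,0],[0,0,0.004,0],[0,0,0,0]]
  ]
}}

```text
t: 3.4
tcp_pos: [0.548, -0.1763, 0.0917]
tool_rot: [0.587, 0.81, 0.001, 0.003]
force: [-0.1, -0.2, 0.4]
finger_gap: 0.55
```

Call:
{"fn": "apply_moves", "kwargs": {
  "increments": [
    [[0,0,0.003,0],[0,0,0,0]]
  ]
}}

```text
t: 3.6
tcp_pos: [0.5486, -0.1766, 0.0898]
tool_rot: [0.587, 0.81, 0.001, 0.005]
force: [0.1, 0.4, -0.6]
finger_gap: 0.552
```

Call:
{"fn": "apply_moves", "kwargs": {
  "increments": [
    [[0,0,0.002,0],[0,0,0,0]]
  ]
}}

```text
t: 3.8
tcp_pos: [0.5488, -0.1768, 0.0881]
tool_rot: [0.587, 0.81, 0.001, 0.005]
force: [-0.6, 0.4, 0.5]
finger_gap: 0.546
```

Call:
{"fn": "apply_moves", "kwargs": {
  "increments": [
    [[0,0,0.002,0],[0,0,0,0]]
  ]
}}

```text
t: 4.0
tcp_pos: [0.5489, -0.1769, 0.086]
tool_rot: [0.587, 0.81, 0.001, 0.005]
force: [0.7, 0.2, 0.6]
finger_gap: 0.553
```

Call:
{"fn": "apply_moves", "kwargs": {
  "increments": [
    [[0,0,0.003,0],[0,0,0,0]]
  ]
}}

```text
t: 4.2
tcp_pos: [0.5489, -0.1769, 0.0827]
tool_rot: [0.587, 0.81, 0.001, 0.005]
force: [-0.8, -0.3, 1.0]
finger_gap: 0.553
```

Call:
{"fn": "apply_moves", "kwargs": {
  "increments": [
    [[0,0,0.002,0],[0,0,0,0]]
  ]
}}

```text
t: 4.4
tcp_pos: [0.5488, -0.1769, 0.0803]
tool_rot: [0.587, 0.81, 0.001, 0.005]
force: [-0.8, 0.0, 0.7]
finger_gap: 0.551
```

```bash
python3 go.py -.016 -.108 .082
```

```text
t 4.4 stand xy [-0.0136 -0.1096] z 0.0803 toolx ang 108.16 toolz [ 0.009 -0.004 -1.   ] F [-0.79  0.    0.69] gap 0.551382869240533 ov 0.0726 q [-0.51  0.79  1.7   0.    0.63 -0.82]
inc [ 0.0016 -0.0024 -0.0017] spin -0.04 r 0.574
```

Call:
{"fn": "apply_moves", "kwargs": {
  "increments": [
    [[0,-0.002,0.0015,0],[0,0,0,0]]
  ]
}}

```text
t: 4.6
tcp_pos: [0.5468, -0.1775, 0.0786]
tool_rot: [0.587, 0.81, 0.001, 0.005]
force: [0.1, -0.9, 0.5]
finger_gap: 0.552
```

Call:
{"fn": "apply_moves", "kwargs": {
  "increments": [
    [[0,0,0.0015,0],[0,0,0,0]]
  ]
}}

```text
t: 4.8
tcp_pos: [0.5472, -0.1777, 0.0788]
tool_rot: [0.587, 0.81, 0.001, 0.005]
force: [0.5, -0.3, 0.7]
finger_gap: 0.547
```

Call:
{"fn": "apply_moves", "kwargs": {
  "increments": [
    [[0,0,0.0015,0],[0,0,0,0]]
  ]
}}

```text
t: 5.0
tcp_pos: [0.5475, -0.1779, 0.0786]
tool_rot: [0.587, 0.81, 0.001, 0.006]
force: [0.7, 0.7, 0.5]
finger_gap: 0.55
```

Call:
{"fn": "apply_moves", "kwargs": {
  "increments": [
    [[0,0,0.003,0]]
  ]
}}

```text
t: 5.1
tcp_pos: [0.5476, -0.178, 0.078]
tool_rot: [0.586, 0.81, 0.001, 0.006]
force: [-5.5, 3.0, 39.0]
finger_gap: 0.554
```

```bash
python3 go.py -.016 -.108 .082; python3 look.py c scene|tail -1|cut -c1-20; python3 - <<'E'
from geo import *
p,d=load('c','scene'); cv2.imwrite('pics/c1.png',cv2.resize(p[190:270,190:300],None,fx=7,fy=7,interpolation=2)[:,:,::-1])
E
```

```text
t 5.1 stand xy [-0.015  -0.1102] z 0.078 toolx ang 108.19 toolz [ 0.011 -0.006 -1.   ] F [-5.52  2.96 38.97] gap 0.5537660792542369 ov 0.0726 q [-0.51  0.8   1.71  0.    0.63 -0.83]
inc [ 0.0022 -0.0009 -0.004 ] spin -0.01 r 0.574
{'t': 5.15, 'q': [-0
```

View pics/c1.png

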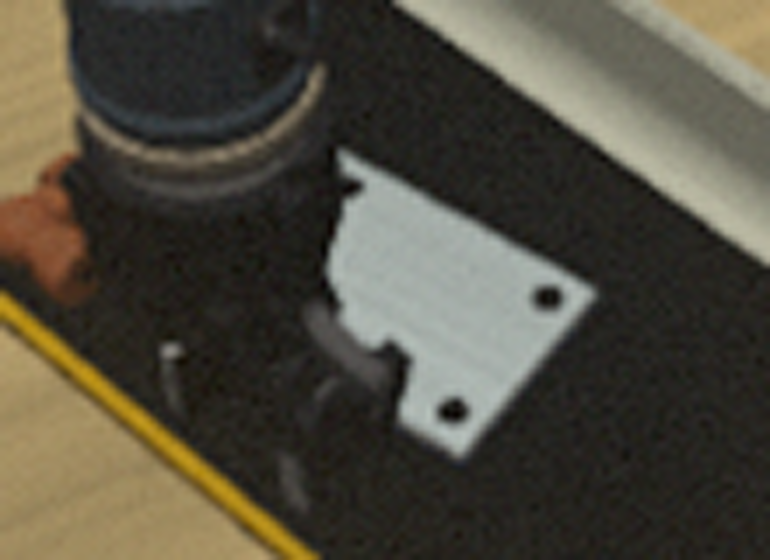

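The bed contact shows at TCP z≈0.0785 (39 N while pressing 3 mm). I'll back off 2 mm and push towards the fence.

Call:
{"fn": "apply_moves", "kwargs": {
  "increments": [
    [[0,0,-0.0025,0],[0.004,-0.001,0,0],[0.01,0,0,0],[0.01,0,0,0],[0.01,0,0,0]]
  ]
}}

```text
t: 5.65
tcp_pos: [0.536, -0.1454, 0.0803]
tool_rot: [0.587, 0.81, 0.001, 0.008]
force: [-1.1, -1.1, 0.8]
finger_gap: 0.548
```

```bash
python3 go.py -.016 -.05 .0805; python3 look.py d scene|tail -1|cut -c1-20; python3 - <<'E'
from geo import *
p,d=load('d','scene'); cv2.imwrite('pics/d1.png',cv2.resize(p[160:280,180:350],None,fx=4.5,fy=4.5,interpolation=2)[:,:,::-1])
E
```

```text
t 5.65 stand xy [-0.0159 -0.0756] z 0.0803 toolx ang 108.13 toolz [ 0.014 -0.008 -1.   ] F [-1.15 -1.08  0.75] gap 0.5480872263863841 ov 0.0726 q [-0.47  0.78  1.76 -0.    0.58 -0.78]
inc [ 0.0256 -0.0001 -0.0005] spin -0.07 r 0.542
{'t': 5.7, 'q': [-0.
```

View pics/d1.png

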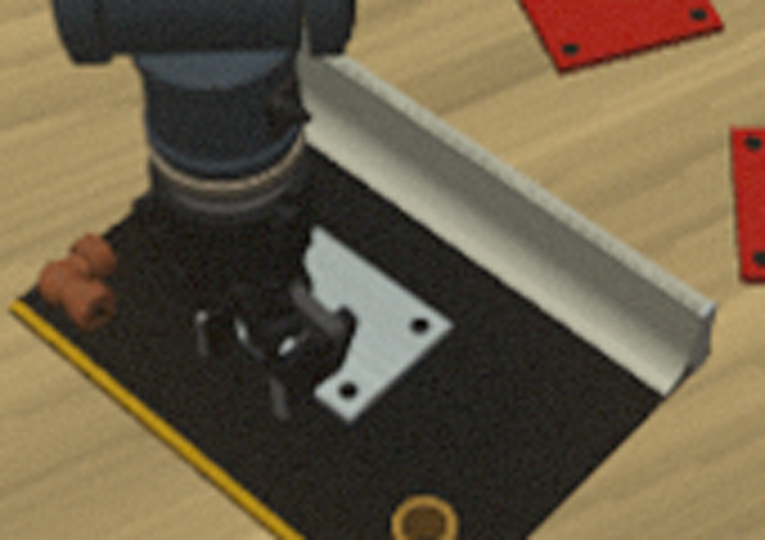

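The plate moved and squared up: its right-hand corners are now at crop (452,324) and (350,420), so the push works. Continuing.

Call:
{"fn": "apply_moves", "kwargs": {
  "increments": [
    [[0.01,0,0,0],[0.01,0,0,0],[0.01,0,0,0],[0.01,0,0,0]]
  ]
}}

```text
t: 6.1
tcp_pos: [0.5226, -0.1031, 0.0797]
tool_rot: [0.586, 0.81, 0.001, 0.008]
force: [0.7, -2.7, 1.2]
finger_gap: 0.545
```

```bash
python3 go.py -.016 .04 .0805; python3 look.py e scene|tail -1|cut -c1-20; python3 - <<'E'
from geo import *
p,d=load('e','scene'); cv2.imwrite('pics/e1.png',cv2.resize(p[160:280,180:350],None,fx=4.5,fy=4.5,interpolation=2)[:,:,::-1])
E
```

```text
t 6.1 stand xy [-0.0154 -0.0313] z 0.0797 toolx ang 108.18 toolz [ 0.014 -0.008 -1.   ] F [ 0.72 -2.74  1.17] gap 0.5449271543698323 ov 0.0726 q [-0.4   0.77  1.82 -0.    0.54 -0.72]
inc [ 0.0713 -0.0006 -0.0017] spin -0.02 r 0.501
{'t': 6.15, 'q': [-0
```

View pics/e1.png

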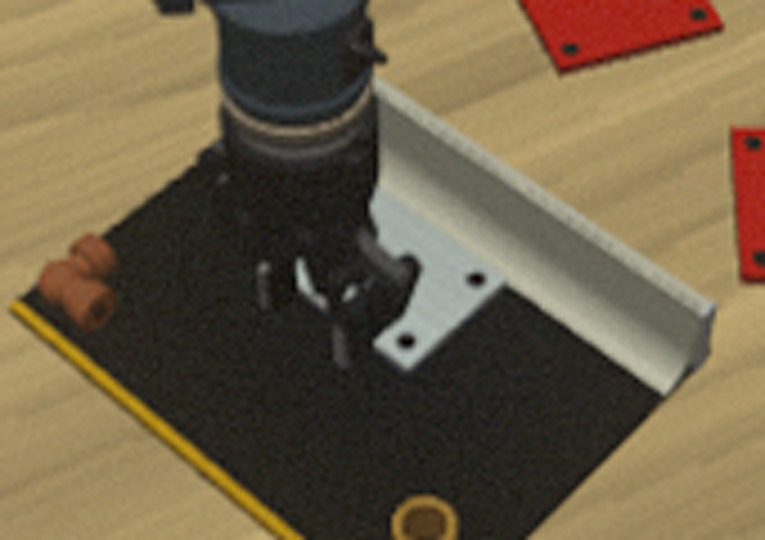

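The plate is square to the fence, with its front edge at the cove line (right front corner at crop (505,283)). Pushing on.

Call:
{"fn": "apply_moves", "kwargs": {
  "increments": [
    [[0.009,0,0,0],[0.009,0,0,0],[0.009,0,0,0]]
  ]
}}

```text
t: 6.45
tcp_pos: [0.5136, -0.0749, 0.0793]
tool_rot: [0.586, 0.81, 0.001, 0.009]
force: [1.3, -1.3, -0.6]
finger_gap: 0.547
```

```bash
python3 go.py -.016 .04 .0805; python3 look.py f scene|tail -1|cut -c1-20; python3 - <<'E'
from geo import *
p,d=load('f','scene'); cv2.imwrite('pics/f1.png',cv2.resize(p[160:280,180:350],None,fx=4.5,fy=4.5,interpolation=2)[:,:,::-1])
E
```

```text
t 6.45 stand xy [-0.0152 -0.0017] z 0.0793 toolx ang 108.22 toolz [ 0.015 -0.008 -1.   ] F [ 1.27 -1.28 -0.62] gap 0.5472675936305743 ov 0.0726 q [-0.36  0.76  1.85 -0.01  0.51 -0.67]
inc [ 0.0417 -0.0008 -0.0017] spin 0.02 r 0.501
{'t': 6.5, 'q': [-0.
```

View pics/f1.png

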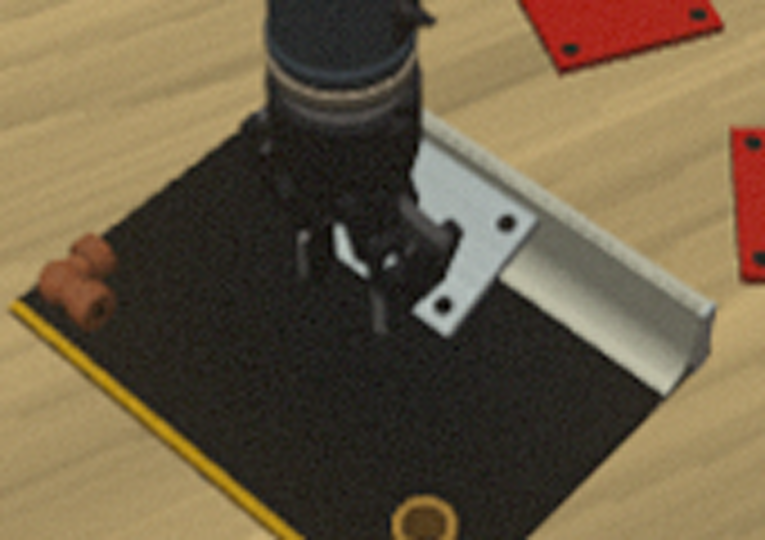

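It is tipping smoothly, with the front edge riding up the fence (corner at (538,215)). Continuing.

Call:
{"fn": "apply_moves", "kwargs": {
  "increments": [
    [[0.008,0,-0.0005,0],[0.008,0,0,0],[0.008,0,0,0]]
  ]
}}

```text
t: 6.8
tcp_pos: [0.5031, -0.0484, 0.0791]
tool_rot: [0.586, 0.81, 0.001, 0.005]
force: [-0.4, -0.9, -0.1]
finger_gap: 0.557
```

```bash
python3 go.py -.016 .04 .0805; python3 look.py g scene|tail -1|cut -c1-20; python3 - <<'E'
from geo import *
p,d=load('g','scene'); cv2.imwrite('pics/g1.png',cv2.resize(p[140:260,200:370],None,fx=4.5,fy=4.5,interpolation=2)[:,:,::-1])
E
```

```text
t 6.8 stand xy [-0.0169  0.0268] z 0.0791 toolx ang 108.18 toolz [ 0.009 -0.005 -1.   ] F [-0.44 -0.94 -0.1 ] gap 0.556773976664576 ov 0.0726 q [-0.32  0.76  1.89 -0.    0.49 -0.63]
inc [ 0.0132  0.0009 -0.0015] spin -0.02 r 0.501
{'t': 6.85, 'q': [-0
```

View pics/g1.png

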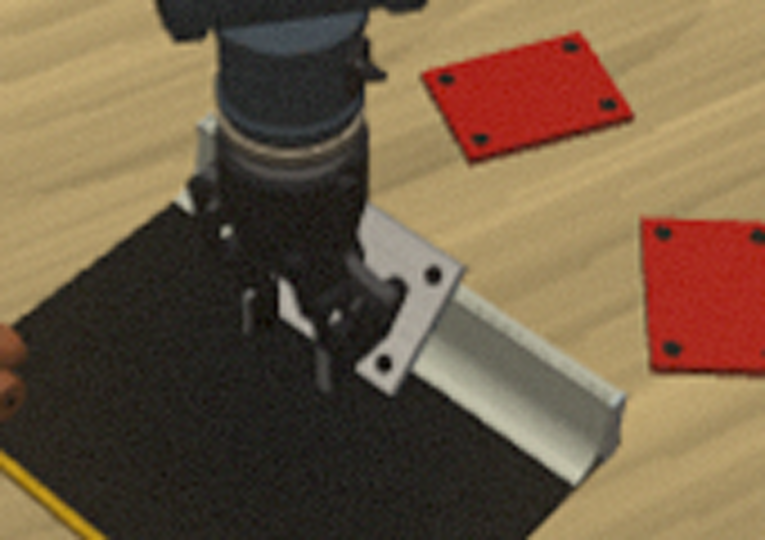

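About 45° now, at low force. The last 13 mm go slowly.

Call:
{"fn": "apply_moves", "kwargs": {
  "increments": [
    [[0.005,0,-0.0005,0],[0.004,0,-0.0005,0]]
  ]
}}

```text
t: 7.05
tcp_pos: [0.4987, -0.0376, 0.0799]
tool_rot: [0.586, 0.81, 0.0, 0.004]
force: [0.6, -1.0, 0.1]
finger_gap: 0.551
```

```bash
python3 go.py -.016 .041 .0805; python3 look.py h scene|tail -1|cut -c1-20; python3 - <<'E'
from geo import *
p,d=load('h','scene'); cv2.imwrite('pics/h1.png',cv2.resize(p[140:260,200:370],None,fx=4.5,fy=4.5,interpolation=2)[:,:,::-1])
E
```

```text
t 7.05 stand xy [-0.0177  0.0385] z 0.0799 toolx ang 108.25 toolz [ 0.006 -0.004 -1.   ] F [ 0.64 -0.98  0.14] gap 0.550617036037254 ov 0.0726 q [-0.3   0.75  1.9  -0.    0.48 -0.61]
inc [ 0.0025  0.0017 -0.0007] spin 0.05 r 0.501
{'t': 7.1, 'q': [-0.
```

View pics/h1.png

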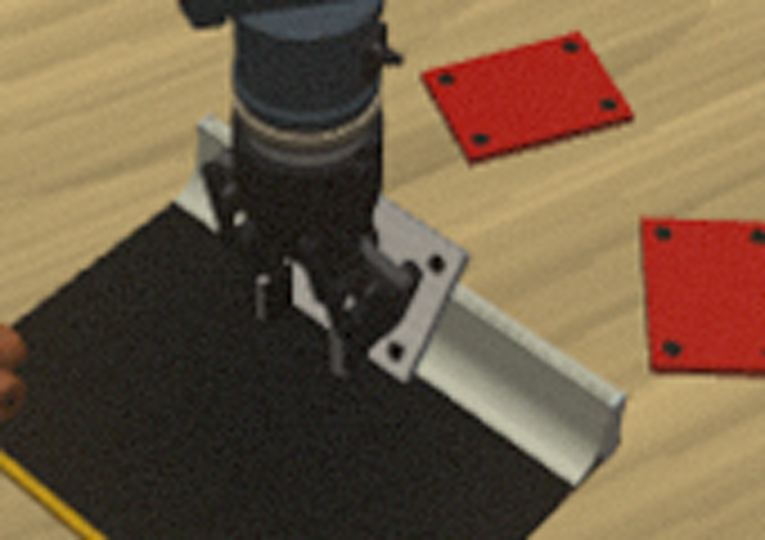

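Call:
{"fn": "apply_moves", "kwargs": {
  "increments": [
    [[0.003,0,0,0],[0,0,0,0],[0,0,0,0]]
  ]
}}

```text
t: 7.4
tcp_pos: [0.4976, -0.034, 0.0801]
tool_rot: [0.586, 0.81, 0.0, 0.004]
force: [-0.0, -0.1, 0.4]
finger_gap: 0.55
```

```bash
python3 go.py -.016 .041 .0805; python3 look.py i scene|tail -1|cut -c1-20; cat > tilt.py <<'E'
import sys
from geo import *
from go import O,R2
# points of grey plate from depth (scene): fit plane in stand frame
p,d=load(sys.argv[1],'scene'); K,D,R,t=cam('scene')
hsv=cv2.cvtColor(p,cv2.COLOR_RGB2HSV).astype(int)
g=np.zeros(p.shape[:2],bool); g[140:310,180:350]=True
v,u=np.nonzero(g&(d>0))
n=cv2.undistortPoints(np.c_[u,v].astype(float).reshape(-1,1,2),K,D)[:,0]; z=d[v,u]
X=(np.c_[n*z[:,None],z]-t)@R; S=np.c_[(X[:,:2]-O)@R2,X[:,2]]
x0,x1=float(sys.argv[2]),float(sys.argv[3])
m=(S[:,0]>x0)&(S[:,0]<x1)&(S[:,1]>-.13)&(S[:,1]<.13)&(S[:,2]<.1)
q=S[m]; o=q[:,1].argsort(); b=np.round(q[o,1]/.004).astype(int)
for k in np.unique(b): 
    r=q[o][b==k]; print(k*4,'mm y: z med/max',(np.median(r[:,2])*1000).round(1),(r[:,2].max()*1000).round(1),len(r), end=' | ')
E
python3 tilt.py i .022 .036
```

```text
t 7.4 stand xy [-0.0176  0.0422] z 0.0801 toolx ang 108.26 toolz [ 0.006 -0.004 -1.   ] F [-0.   -0.13  0.36] gap 0.5498245222453675 ov 0.0726 q [-0.29  0.75  1.9  -0.    0.48 -0.61]
inc [-0.0012  0.0016 -0.0004] spin 0.06 r 0.501
{'t': 7.45, 'q': [-0
t 7.45 stand xy [-0.0176  0.0422] z 0.0801 toolx ang 108.27 toolz [ 0.006 -0.004 -1.   ] F [-0.6   0.37  0.3 ] gap 0.552518683665751 ov 0.0726 q [-0.29  0.75  1.9  -0.    0.48 -0.61]Traceback (most recent call last):
  File "tilt.py", line 3, in <module>
    from go import O,R2
  File "go.py", line 9, in <module>
    g=[float(v) for v in sys.argv[1:4]]
       ~~~~~^^^
ValueError: could not convert string to float: 'i'
```

```bash
sed -i 's/^from go import.*/O=np.array([.5275,-.0686]);Y=np.radians(18.2);R2=np.array([[np.cos(Y),-np.sin(Y)],[np.sin(Y),np.cos(Y)]])/' tilt.py; python3 tilt.py i .022 .036;python3 - <<'E'
from geo import *
p,d=load('i','scene'); cv2.imwrite('pics/i1.png',cv2.resize(p[140:260,200:370],None,fx=4.5,fy=4.5,interpolation=2)[:,:,::-1])
E
```

```text
-128 mm y: z med/max 7.7 10.0 8 | -124 mm y: z med/max 7.3 10.2 8 | -120 mm y: z med/max 7.7 9.9 10 | -116 mm y: z med/max 7.5 9.7 6 | -112 mm y: z med/max 7.4 9.9 13 | -108 mm y: z med/max 8.4 9.7 6 | -104 mm y: z med/max 6.8 8.4 8 | -100 mm y: z med/max 7.9 9.6 10 | -96 mm y: z med/max 7.9 11.9 11 | -92 mm y: z med/max 8.2 10.2 7 | -88 mm y: z med/max 7.2 9.0 6 | -84 mm y: z med/max 7.0 9.7 9 | -80 mm y: z med/max 7.8 9.4 9 | -76 mm y: z med/max 8.2 9.9 9 | -72 mm y: z med/max 7.3 9.9 7 | -68 mm y: z med/max 7.6 10.4 10 | -64 mm y: z med/max 7.0 8.1 6 | -60 mm y: z med/max 7.4 9.7 10 | -56 mm y: z med/max 7.8 9.3 8 | -52 mm y: z med/max 8.2 9.9 6 | -48 mm y: z med/max 8.2 11.4 8 | -44 mm y: z med/max 7.7 10.3 8 | -40 mm y: z med/max 7.9 9.5 8 | -36 mm y: z med/max 7.6 10.3 9 | -32 mm y: z med/max 8.0 9.7 7 | -28 mm y: z med/max 8.1 10.5 8 | -24 mm y: z med/max 7.6 9.4 8 | -20 mm y: z med/max 7.9 10.1 9 | -16 mm y: z med/max 8.1 8.7 7 | -12 mm y: z med/max 8.3 10.0 8 | -8 mm y: z med/max 7.2 9.0 8 | -4 mm y: z med/max 7.8 9.7 8 | 0 mm y: z med/max 7.5 10.4 9 | 4 mm y: z med/max 8.1 11.5 7 | 8 mm y: z med/max 7.4 10.7 6 | 12 mm y: z med/max 7.1 9.0 7 | 16 mm y: z med/max 8.3 10.0 7 | 20 mm y: z med/max 6.6 8.7 7 | 24 mm y: z med/max 6.4 12.6 10 | 28 mm y: z med/max 66.7 95.8 30 | 32 mm y: z med/max 8.4 99.4 8 | 36 mm y: z med/max 6.7 97.9 12 | 40 mm y: z med/max 9.1 63.5 7 | 44 mm y: z med/max 7.5 64.3 10 | 48 mm y: z med/max 7.8 64.8 10 | 52 mm y: z med/max 12.0 21.8 16 | 56 mm y: z med/max 19.8 28.5 16 | 60 mm y: z med/max 27.5 32.5 11 | 64 mm y: z med/max 32.9 40.0 15 | 68 mm y: z med/max 41.5 43.3 9 | 72 mm y: z med/max 47.1 51.6 14 | 76 mm y: z med/max 53.9 62.4 11 | 80 mm y: z med/max 62.3 69.8 12 | 84 mm y: z med/max 68.6 76.7 14 | 88 mm y: z med/max 75.1 82.6 16 | 92 mm y: z med/max 78.6 79.7 6 | 96 mm y: z med/max 77.9 77.9 2 | 128 mm y: z med/max 1.0 1.7 2 |
```

View pics/i1.png

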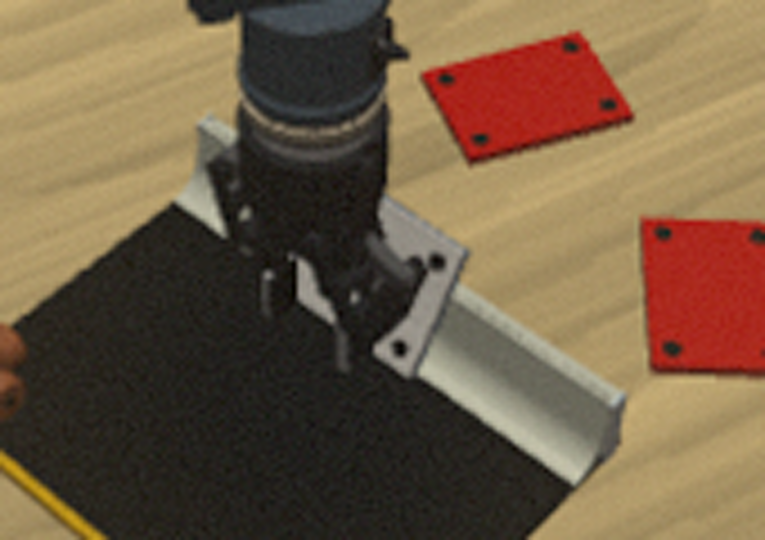

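The leaning plate's grey face runs from (y 52, z 12) to (y 88, z 75) mm in the stand frame, about 60° steep, standing by itself. I'll back off, rise and go behind the fence.

Call:
{"fn": "apply_moves", "kwargs": {
  "increments": [
    [[-0.005,0,-0.001,0],[-0.015,0,0,0],[-0.03,0,0,0],[-0.02,0,-0.03,0],[0,0,-0.05,0]]
  ]
}}

```text
t: 7.95
tcp_pos: [0.5181, -0.105, 0.1577]
tool_rot: [0.586, 0.81, -0.001, -0.003]
force: [0.6, 0.2, -0.1]
finger_gap: 0.552
```

Call:
{"fn": "apply_moves", "kwargs": {
  "increments": [
    [[0,0,-0.04,0],[0,0,-0.02,0],[0,0,0,0]]
  ]
}}

```text
t: 8.25
tcp_pos: [0.5221, -0.1116, 0.2259]
tool_rot: [0.588, 0.809, -0.0, 0.004]
force: [0.5, -0.2, -0.1]
finger_gap: 0.549
```

```bash
python3 go.py -.017 .145 .2; python3 look.py j scene|tail -1|cut -c1-20;python3 - <<'E'
from geo import *
p,d=load('j','scene'); cv2.imwrite('pics/j1.png',cv2.resize(p[140:260,200:370],None,fx=4.5,fy=4.5,interpolation=2)[:,:,::-1])
E
```

```text
t 8.25 stand xy [-0.0185 -0.0391] z 0.2259 toolx ang 107.99 toolz [ 0.006 -0.005 -1.   ] F [ 0.52 -0.24 -0.07] gap 0.5493834035794727 ov 0.0726 q [-0.42  0.51  1.74 -0.    0.88 -0.73]
inc [0.1843 0.0007 0.0247] spin -0.21 r 0.47
{'t': 8.3, 'q': [-0.
```

View pics/j1.png

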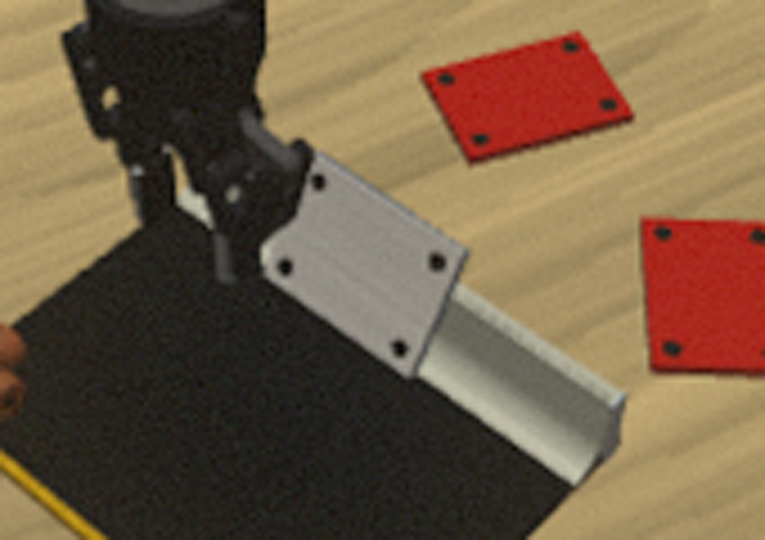

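The plate leans by itself (crop corners (315,155), (465,252), (412,375), (264,262)).

```bash
python3 - <<'E'
from geo import *
O=np.array([.5275,-.0686]);Y=np.radians(18.2);R2=np.array([[np.cos(Y),-np.sin(Y)],[np.sin(Y),np.cos(Y)]])
c=lambda a:[a[0]/4.5+200,a[1]/4.5+140]
print(((cast('scene',[c((264,262)),c((412,375))],.012)[:,:2]-O)@R2).round(4),((cast('scene',[c((315,155)),c((465,252))],.079)[:,:2]-O)@R2).round(4))
E
```

```text
[[-0.0732  0.0585]
 [ 0.0426  0.0544]] [[-0.0651  0.0938]
 [ 0.0416  0.0953]]
```

Call:
{"fn": "apply_moves", "kwargs": {
  "increments": [
    [[0.045,0,0,0],[0.045,0,0,0],[0.045,0,0,0],[0.045,0,0,0],[0.008,0,0,0]]
  ]
}}

```text
t: 8.8
tcp_pos: [0.4618, 0.0674, 0.217]
tool_rot: [0.592, 0.806, -0.003, 0.0]
force: [-0.4, -0.9, 0.2]
finger_gap: 0.548
```

```bash
python3 go.py -.017 .145 .135
```

```text
t 8.8 stand xy [-0.0199  0.1498] z 0.217 toolx ang 107.43 toolz [-0.003 -0.005 -1.   ] F [-0.41 -0.95  0.2 ] gap 0.5483671632931596 ov 0.0726 q [-0.09  0.46  1.91 -0.01  0.78 -0.39]
inc [-0.0044  0.0034  0.082 ] spin -0.77 r 0.47
```

Call:
{"fn": "apply_moves", "kwargs": {
  "increments": [
    [[0,0.003,0.03,-0.8],[0,0,0.03,0],[0,0,0.02,0],[0,0,0.0,0]]
  ]
}}

```text
t: 9.2
tcp_pos: [0.4636, 0.0684, 0.1309]
tool_rot: [0.584, 0.812, -0.004, -0.002]
force: [0.0, -0.7, -0.5]
finger_gap: 0.55
```

```bash
python3 go.py -.015 .12 .133; python3 look.py k scene|tail -1|cut -c1-20;python3 - <<'E'
from geo import *
p,d=load('k','scene'); cv2.imwrite('pics/k1.png',cv2.resize(p[140:260,200:370],None,fx=4.5,fy=4.5,interpolation=2)[:,:,::-1])
E
```

```text
t 9.2 stand xy [-0.0179  0.1502] z 0.1309 toolx ang 108.55 toolz [-0.007 -0.005 -1.   ] F [ 0.03 -0.69 -0.51] gap 0.5499277309447876 ov 0.0726 q [-0.09  0.63  1.95 -0.01  0.56 -0.41]
inc [-0.0302  0.0027 -0.0021] spin 0.35 r 0.478
{'t': 9.25, 'q': [-0
```

View pics/k1.png

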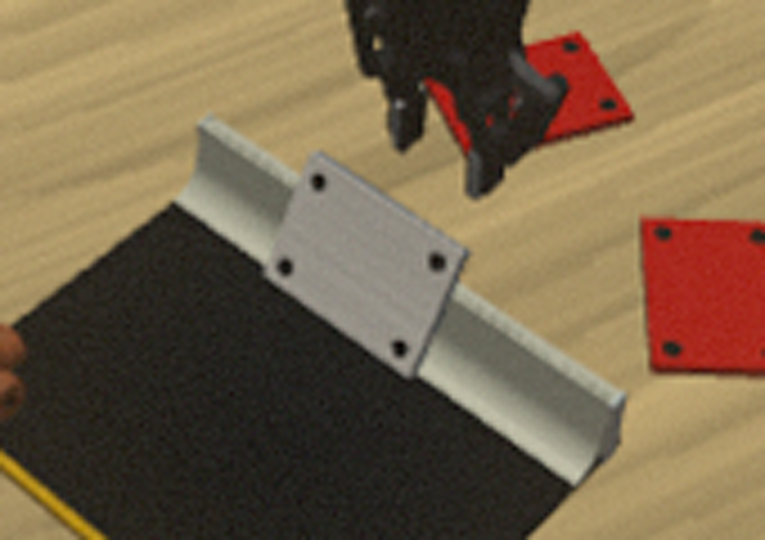

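The fingertips at crop (400,145) and (480,195) are behind the plate's top edge, clear of the fence and centred on the plate. Now I push back towards the bed.

Call:
{"fn": "apply_moves", "kwargs": {
  "increments": [
    [[-0.012,0.002,-0.001,0],[-0.012,0,-0.0005,0],[-0.01,0,0,0],[-0.01,0,0,0]]
  ]
}}

```text
t: 9.65
tcp_pos: [0.4826, 0.0232, 0.1354]
tool_rot: [0.584, 0.812, -0.003, 0.001]
force: [0.2, -0.9, -0.1]
finger_gap: 0.551
```

```bash
python3 go.py -.015 .05 .132; python3 look.py l scene|tail -1|cut -c1-20;python3 - <<'E'
from geo import *
p,d=load('l','scene'); cv2.imwrite('pics/l1.png',cv2.resize(p[140:260,200:370],None,fx=4.5,fy=4.5,interpolation=2)[:,:,::-1])
E
```

```text
t 9.65 stand xy [-0.014   0.1012] z 0.1354 toolx ang 108.55 toolz [-0.002 -0.006 -1.   ] F [ 0.18 -0.86 -0.08] gap 0.5505651412215323 ov 0.0726 q [-0.18  0.63  1.92 -0.01  0.59 -0.5 ]
inc [-0.0512 -0.0013  0.0036] spin 0.35 r 0.498
{'t': 9.7, 'q': [-0.
```

View pics/l1.png

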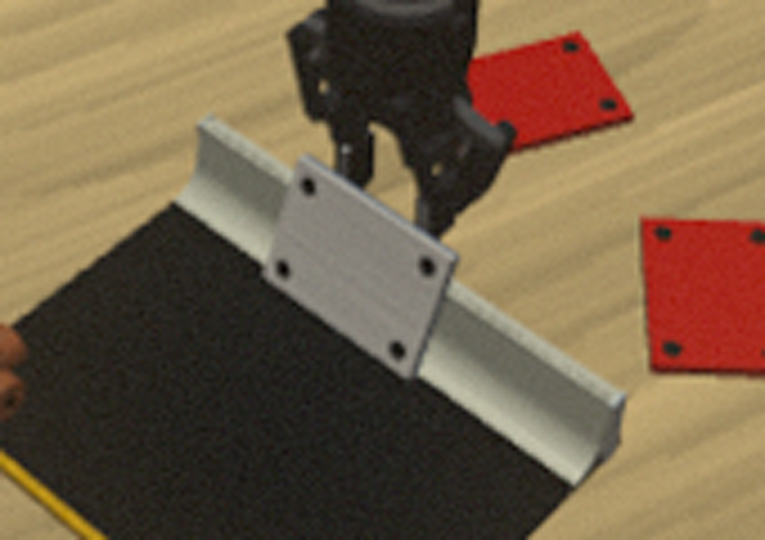

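The plate is being stood up, pivoting on its lower edge. Continuing.

Call:
{"fn": "apply_moves", "kwargs": {
  "increments": [
    [[-0.009,0,0.001,0],[-0.009,0,0.001,0],[-0.008,0,0,0]]
  ]
}}

```text
t: 10.0
tcp_pos: [0.4928, -0.0052, 0.1345]
tool_rot: [0.584, 0.811, -0.002, 0.003]
force: [-0.4, -0.1, 0.2]
finger_gap: 0.549
```

```bash
python3 go.py -.015 .05 .132; python3 look.py m1 scene|tail -1|cut -c1-20;python3 - <<'E'
from geo import *
p,d=load('m1','scene'); cv2.imwrite('pics/m1c.png',cv2.resize(p[140:260,200:370],None,fx=4.5,fy=4.5,interpolation=2)[:,:,::-1])
E
```

```text
t 10.0 stand xy [-0.0132  0.0711] z 0.1345 toolx ang 108.47 toolz [ 0.002 -0.007 -1.   ] F [-0.36 -0.12  0.18] gap 0.5486759325188229 ov 0.0726 q [-0.23  0.64  1.9  -0.01  0.6  -0.55]
inc [-0.0211 -0.0019  0.0027] spin 0.27 r 0.498
{'t': 10.05, 'q': [-
```

View pics/m1c.png

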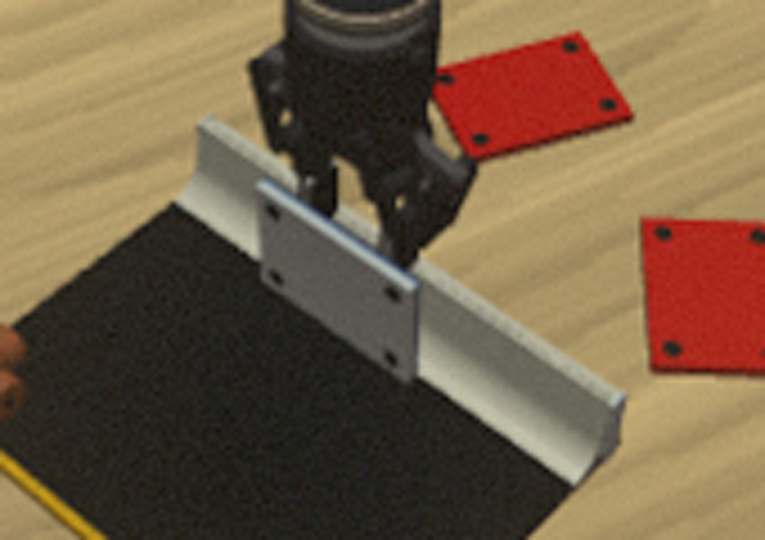

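Nearly vertical, with the blue edge showing at the top. A bit more push.

Call:
{"fn": "apply_moves", "kwargs": {
  "increments": [
    [[-0.009,0,0,0],[-0.008,0,0,0],[0,0,0,0],[0,0,0,0]]
  ]
}}

```text
t: 10.45
tcp_pos: [0.4996, -0.0242, 0.1346]
tool_rot: [0.585, 0.811, -0.002, 0.003]
force: [0.1, 0.1, 0.1]
finger_gap: 0.552
```

```bash
python3 go.py -.015 .05 .132; python3 look.py n scene|tail -1|cut -c1-20;python3 - <<'E'
from geo import *
p,d=load('n','scene'); cv2.imwrite('pics/n1.png',cv2.resize(p[140:280,180:350],None,fx=4.2,fy=4.2,interpolation=2)[:,:,::-1])
E
```

```text
t 10.45 stand xy [-0.0126  0.0509] z 0.1346 toolx ang 108.4 toolz [ 0.003 -0.008 -1.   ] F [0.13 0.13 0.12] gap 0.5521553094284499 ov 0.0726 q [-0.27  0.64  1.88 -0.01  0.61 -0.58]
inc [-0.0009 -0.0024  0.0026] spin 0.2 r 0.498
{'t': 10.5, 'q': [-0
```

View pics/n1.png

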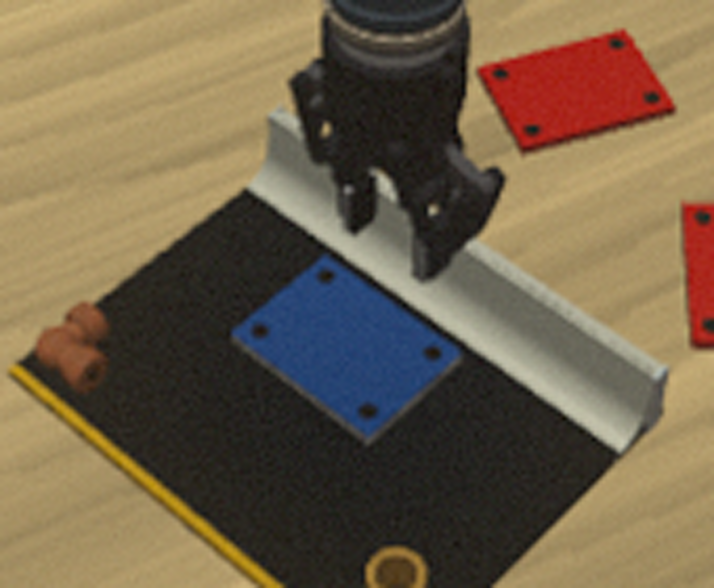

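The plate fell and lies blue side up on the bed (corners (325,258), (460,352), (370,440), (235,335)), off the fence foot. I'll raise the arm, then check flatness and the bystanders.

Call:
{"fn": "apply_moves", "kwargs": {
  "increments": [
    [[0,0,-0.03,0],[0,0,-0.05,0],[0,0,-0.04,0],[0,0,0,0],[0,0,0,0]]
  ]
}}

```text
t: 11.0
tcp_pos: [0.4978, -0.0213, 0.257]
tool_rot: [0.584, 0.812, -0.003, 0.001]
force: [-0.5, 0.1, -1.0]
finger_gap: 0.55
```

```bash
python3 go.py; python3 look.py z scene|tail -1|cut -c1-20;python3 - <<'E'
from geo import *
O=np.array([.5275,-.0686]);Y=np.radians(18.2);R2=np.array([[np.cos(Y),-np.sin(Y)],[np.sin(Y),np.cos(Y)]])
c=lambda a:[a[0]/4.2+180,a[1]/4.2+140]
print('corners stand',((cast('scene',[c(a) for a in((325,258),(460,352),(370,440),(235,335))],.016)[:,:2]-O)@R2).round(4).tolist())
p,d=load('z','scene');a,_=load('a','scene'); K,D,R,t=cam('scene')
h=cv2.cvtColor(p,cv2.COLOR_RGB2HSV); m=np.zeros(p.shape[:2],bool); m[190:260,225:300]=True
v,u=np.nonzero(m&(h[...,0]>100)&(h[...,0]<125)&(h[...,1]>130)&(d>0))
n=cv2.undistortPoints(np.c_[u,v].astype(float).reshape(-1,1,2),K,D)[:,0]; z=d[v,u]
X=(np.c_[n*z[:,None],z]-t)@R; A=np.c_[X[:,:2],np.ones(len(X))]; k=np.linalg.lstsq(A,X[:,2],rcond=None)[0]
print('n',len(v),'mean z top',X[:,2].mean(),'tilt deg',np.degrees(np.hypot(k[0],k[1])))
df=np.abs(p.astype(int)-a).max(2)>60; n,l,s,_=cv2.connectedComponentsWithStats(df.astype(np.uint8)); print([x.tolist() for x in s[1:] if x[4]>15])
cv2.imwrite('pics/z1.png',p[:,:,::-1])
E
```

```text
t 11.0 stand xy [-0.0134  0.0542] z 0.257 toolx ang 108.55 toolz [-0.003 -0.006 -1.   ] F [-0.5   0.1  -1.04] gap 0.5496319113351152 ov 0.0726 q [-0.26  0.43  1.79 -0.01  0.92 -0.58]
{'t': 11.05, 'q': [-
corners stand [[-0.0658, 0.0462], [0.0418, 0.0476], [0.0449, -0.0327], [-0.064, -0.0318]]
n 1104 mean z top 0.015577938412326017 tilt deg 0.8759872371395401
[[213, 0, 103, 170, 7476], [297, 0, 15, 18, 134], [151, 8, 10, 16, 78], [152, 26, 18, 24, 220], [172, 49, 37, 12, 63], [219, 201, 70, 54, 1892]]
```

View pics/z1.png

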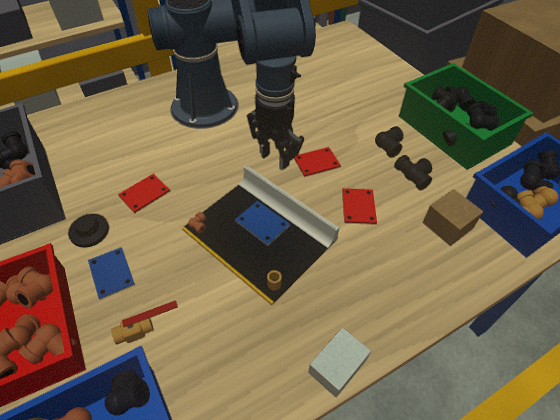

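The plate is blue side up at (262,222), flat at 0.9° with its top at z = 15.6 mm, centred at about (-11, 7) mm in the stand frame. Compared with the first picture, only the arm and the plate have changed, so I'm handing in.

```bash
python3 -c "
from station import manip
print(manip.sign_off())"
```

```text
the job is handed in; nothing more can be done
None
```

The cover plate is turned over: it lies flat on the bed, blue side up, and I handed the job in at about 11 s of the 58 s allowed. I pushed it with two half-open fingers against the fence until it leaned by itself at about 60°. Then I went behind the fence and pushed its top edge back until it fell over.

**Last checks before handing in:**
- **Plate:** it measured 0.9° off flat, with its top at 15.6 mm above the table and its centre at about (-11, 7) mm in the stand frame.
- **Bystanders:** the scene camera's first and last pictures differ only where the arm and the plate are, so nothing else visibly moved.
- **Robot:** the arm was raised clear of everything, with fingertips about 0.18 m up.

No check failed. Two small notes:
- **Stand yaw:** the two cameras disagreed by about 0.8° (17.8° and 18.6°), so I used 18.2°.
- **Bed contact:** while feeling for the bed, the fingertips pressed it once with about 39 N.

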